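# Set the carton guide on the taping jig and run its wing nut down

### The arm

A 6-joint arm with a two-finger parallel gripper is mounted at the origin on the work surface. World frame = base frame: x ahead of the robot, y to its left, z up, the work surface at z = 0. Lengths are in m, angles in degrees, forces in N, time in s.
With the tool pointing down it reaches from about 0.3 to 0.75 m from the base axis. Payload 8.5 kg.
Tool frame: the origin (TCP) lies at the very end of the fingers, on their centre line; the grasp point (between the pads) lies env.pinch_z behind it (env.pinch_z is the distance from the TCP to the grasp point, in m); z points along the fingers, y is the line along which they close (so a half turn about z gives the same grasp; the last joint's range is limited). The gripper opens to 85 mm and grips with 20 to 120 N. Pads are 22 mm wide; open, the fingers measure 114 mm over their backs; the gripper's body (76 mm by 85 mm) begins 54 mm behind the grasp point. The pads swing forward as they close: fully open they stand 13 mm farther back than shut.
Start: joints at [55.044, 21.807, 74.336, -0, 83.858, -12.336], TCP at [0.212, 0.508, 0.231] pointing down, gripper open.
Joint ranges: [-178.18, 178.18], [-50.72, 133.34], [12.68, 142.11], [-81.47, 261.47], [9.98, 163.14], [-165.26, 165.26]. Speed limits (degrees/s): [136.94, 136.94, 180, 180, 180, 180].

### API

Orientations are given as a 3x3 rotation matrix whose columns are the frame's x, y, z axes.
In Python, from rig import telemetry, get_image, env gives the robot as it stands. The module is installed in compiled form; this text tells all that it offers.
- The arm moves only by the tool apply_moves, never from a script. Its argument "series" is a list of rows, each a list of 7 numbers: the shift along the tool's x, y, z in mm, then the turn, a rotation vector about the tool's x, y, z in degrees, then the opening, from 0 (shut) to 1 (fully open). A call has 1 to 12 rows; each row shifts and turns the commanded pose from where the row before left it, along the tool's axes as they then stand; what a row does not reach is not made up. A row lasts 1/8 s, in which the tool goes at most 62.5 mm and 10.7 degrees, less where a joint would pass 70% of its speed; a pose out of reach is approached as far as the arm can. A call with a gripper value outside its range is refused whole. The fingers move at their own pace and stop on an object; "grip_force" is the grip in N (left out, the last holds). Time passes only in rows, so rows that do not move let the fingers close. It gives the time, the measured TCP pose, the force, the opening and the grip force at its end, in the units of the state.
- telemetry.observe(): the state, without advancing time (a new reading comes with each control period).
- get_image(name): name is "scene" or "top"; returns a dict with "frame" (384x512x3 uint8, red, green, blue), "z_map" (384x512 float32, m along the optical axis (not along the pixel's ray), 0 where there is no reading), "vertical_fov" (degrees; the focal length in pixels is half the picture's height over the tangent of half this angle, whatever the lens; pixels are square), "cx", "cy" (the principal point, pixels), "eye" and "attitude" of the camera in the world. Camera axes: x right, y up, looking along -z (the intrinsics and any distortion apply to the point x, -y, -z); pixel columns grow to the right and rows downward; lengths in m; the calibration is good to about 2 mm. A picture is of the moment at which its call begins.
- env.close_job(): hands the job in; it is judged then, once.
The state is a dict: "time_s": time; "q": joint angles; "qvel": joint speeds; "joint_efforts": joint torques, N m; "position": TCP position; "tool_rot": TCP orientation; "ft_force": force on the tool from outside, world axes, zero at the start; "wrist_torque": the same for the moment, N m; "grip_width": finger opening in m; "gripper_force": force on a finger pad.
Only numpy, scipy, OpenCV 4.12 (cv2) and the standard library are available. Lean on these libraries where they do the work, as an engineer would, in place of code of your own. Each camera call takes 0.05 s, during which the arm holds its last target. There are 200 camera calls.

### The job

Set up the taping jig for this carton: push the yellow sliding guide up so that the carton sits snug and square between it and the fixed fence, then run the guide's loose wing nut down clockwise until it is finger-tight, flicking its wings round with repeated sideways strokes of a fingertip. Only push, with the fingertips or the outside of the fingers: do not pinch the guide or the nut, do not lift the carton, and leave the other things on the jig and the bench where they are.

Things in the scene. Friction and masses are not known exactly. Their poses are not given: they have to be found in the camera images.
- jig: Fixed grey taping jig: bed 240 mm (x) by 470 mm (y, -180 to +290), top 30 mm above the table. Origin on the table; z up; pose varies, yaw up to 0.25 rad. Fixed aluminium fence across the -y end, 220 mm long in x, 75 mm high above the bed, inner face at y = -150 mm. The yellow guide slides along -y to the fence. A fixed stud at x = 0, y = +160 mm carries the wing nut.
- fence_face (a point): Middle of the inner face of the fixed fence, 67.5 mm above the table; axes as the jig's.
- guide (a joint): Travel of the yellow sliding guide in m: 0 = fully open (220 mm between fence and guide), growing towards the fence, at most 0.12; starts between 0 and 0.03. The gap is 0.220 - value, so on the 120 mm carton it is snug at 0.100. It slides stiffly, at about 4 N plus the carton's friction (1 to 5 N), and stays where it is left.
- guide_push (a point): Outer (+y) face of the yellow guide's upright plate, midway along it, 55 mm above the bed; moves with the guide; axes as the jig's. Push here along -y to close. Plate 5 mm thick (on the -y side of this point), 200 mm long in x, flat and free over x = -80 to +80 mm, top 75 mm above the bed. From its foot a slotted strip, 60 mm wide, 6 mm high, lies on the bed 230 mm outward, under the wing nut.
- wing_nut (a joint): Angle of the wing nut, rad: 0 = run down on its washer, growing counter-clockwise from above (unscrewing); starts loose at 5 to 8.5. Right-hand thread, sinks 2 mm a turn. It turns freely at about 0.035 N m (1.5 N at the wings) and stays where it is left. At 0 a springy washer resists, with roughly 0.9 N m per rad; let go, the nut stays within 0.1 rad of 0.
- nut_center (a point): On the nut's axis, 20 mm above its underside (58 mm above the table when run down); x axis along its two wings. Black, 76 mm over the wings, each 6 mm thick, 12 to 38 mm from the axis, from 10 mm below to 8 mm (near the ends 14 mm) above this point; hub 30 mm across, top 5 mm below this point. All else within 70 mm of the axis is lower than this point.
- carton_center (a point): Centre of the kraft carton to be held, 160 mm (x) by 120 mm (y) by 85 mm high, about 0.4 kg, loose on the bed between fence and guide; x and y within 0.08 rad of the jig's at the start, 10 to 30 mm off the fence. Snug, its centre lies at y = -90 mm in the jig's frame.
- tape_center (a point): Centre of a loose roll of brown tape, 72 mm across, 45 mm high, standing on the bed in the corner beyond the wing nut (about 115 mm from its axis). Leave it.
- marker_center (a point): Middle of a white and red marker, 130 mm long, 15 mm thick, lying on the bed along the jig's y on the near side of the wing nut (about 75 mm to the -x side). Leave it.
- tape_gun: Red hand tape gun on the bench to the robot's left, 125 mm high. Leave it. Origin under its middle.
- scanner: Grey hand scanner lying on the bench to the robot's right, 200 mm long, 40 mm high. Leave it. Origin under its middle.
- cutter: Orange box cutter lying on the bench to the robot's right, 130 mm long, 16 mm high. Leave it. Origin under its middle.
- parcel_c: Kraft parcel 170 x 130 x 80 mm on the bench scale to the left. Leave it. Origin under its middle.

How it is judged:
By the outcome, as a careful person would: the job done as asked, in the order asked, and still so for the second after the job is handed in, with the robot touching nothing.
It also fails if it takes over 72 s, if anything falls off the work surface, if the arm or the gripper's body presses on something with over 40 N, if the wrist force passes 120 N, or if a joint passes its speed limit or range.

## Working session

There is one attempt and no reset: what is moved stays moved. The work goes in short steps, Python scripts to look and compute and a tool call to move; the robot and the scene stay as the last step left them, time stands still between calls to the robot, and variables do not carry over. Pictures are saved under pics/ and viewed, at most 10 in all, crops included, and the job is handed in when it is done.

Besides the shell and the picture viewer there is one more tool, called after "Emit:" as name(argument=value, ...) on one line, values as JSON. apply_moves: Moves the arm, as the interface text tells. Its arguments: {"type":"object","properties":{"series":{"type":"array"},"grip_force":{"type":"number"}},"required":["series"]}

```bash
mkdir -p pics
cat > h.py <<'E'
import numpy as np, cv2
from rig import telemetry, get_image, env
def world(im):
    h,w=im["z_map"].shape; f=h/2/np.tan(np.radians(im["vertical_fov"])/2)
    v,u=np.mgrid[0:h,0:w]; z=im["z_map"]
    p=np.stack([(u-im["cx"])/f*z,-(v-im["cy"])/f*z,-z],-1)
    P=p@np.array(im["attitude"]).T+np.array(im["eye"]); P[z==0]=np.nan
    return P
E
python3 - <<'E'
from h import *
for n in("scene","top"):
    im=get_image(n); print(n,{k:v for k,v in im.items() if k not in("frame","z_map")})
    np.savez(""+n+"0.npz",P=world(im),f=im["frame"])
    cv2.imwrite(f"pics/{n}0.png",cv2.resize(im["frame"][:,:,::-1],(800,600)))
s=telemetry.observe();print(s["time_s"],s["position"],s["tool_rot"],s["ft_force"],env.pinch_z)
E
```

```text
scene {'vertical_fov': 54.779597911759744, 'cx': 254.91030680052185, 'cy': 191.12613490728066, 'eye': array([0.97688901, 0.56633279, 1.04787584]), 'attitude': array([[-0.78719242, -0.47622033,  0.39184472],
       [ 0.6165875 , -0.6202818 ,  0.48484053],
       [ 0.01216323,  0.62326934,  0.78191264]])}
top {'vertical_fov': 55.388757441358656, 'cx': 246.81392762526204, 'cy': 190.82045120289277, 'eye': array([ 0.41429871, -0.0298862 ,  1.16710156]), 'attitude': array([[ 0.01900068,  0.99809849, -0.05863775],
       [-0.9998165 ,  0.0191109 ,  0.00131943],
       [ 0.00243754,  0.05860192,  0.99827845]])}
0.1 [0.21138566 0.50747859 0.23077954] [[-9.23073953e-01  3.84621739e-01 -7.71093920e-04]
 [ 3.84622390e-01  9.23073403e-01 -1.05388122e-03]
 [ 3.06430660e-04 -1.26939029e-03 -9.99999147e-01]] [-0.27600696 -0.44418343  0.46280401] 0.0187
```

View pics/scene0.png

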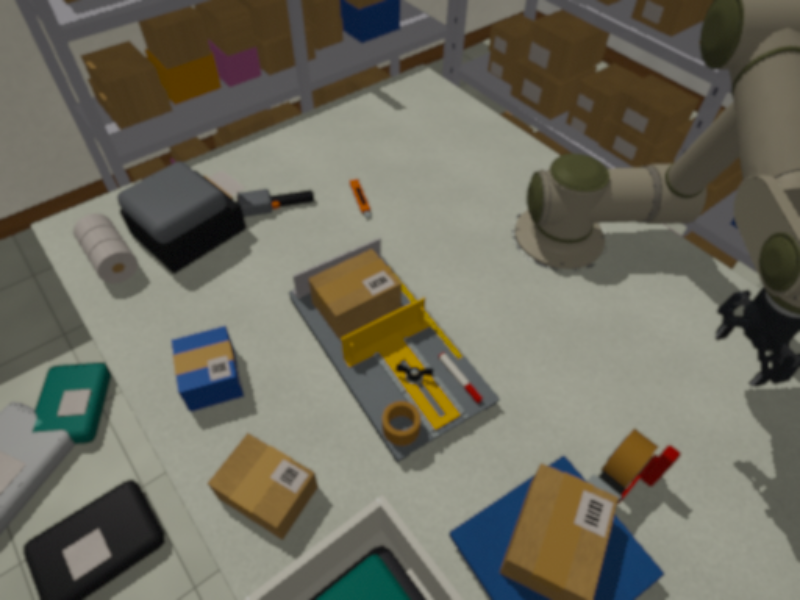

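View pics/top0.png

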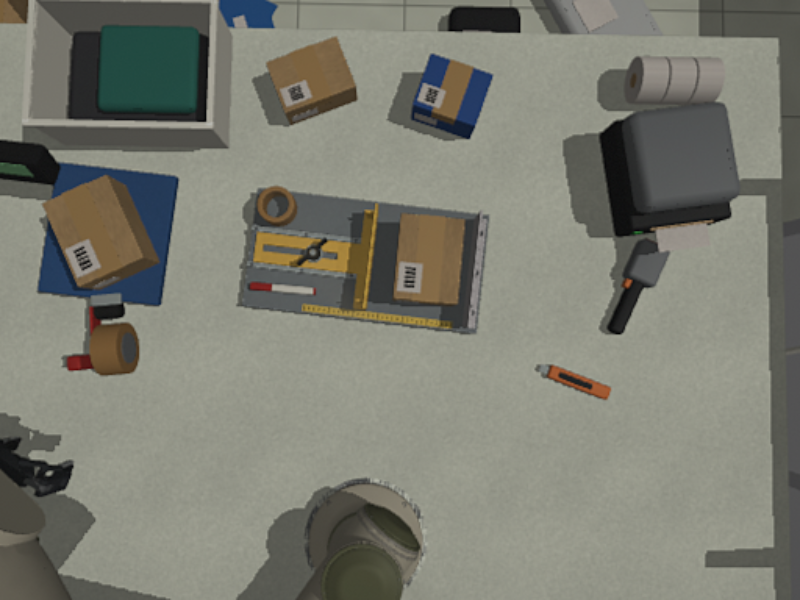

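Run:
```python
from h import *
d=np.load("top0.npz");P=d["P"];F=d["f"].astype(int)
s=512/800
def at(u,v): 
    u,v=int(u*s),int(v*s); return np.round(P[v,u],4),F[v,u]
for n,u,v in[("bed",320,215),("bed2",470,250),("fence",483,250),("fence2",474,320),("gtop",371,240),("nut",313,252),("tape",262,200),("marker",290,289),("carton",430,250)]: print(n,*at(u,v))
m=np.zeros(P.shape[:2],bool); m[int(185*s):int(340*s),int(235*s):int(495*s)]=1
hsv=cv2.cvtColor(d["f"],cv2.COLOR_RGB2HSV)
yel=(hsv[...,0]>18)&(hsv[...,0]<32)&(hsv[...,1]>170)&m
z=P[...,2]
def line(Q,name):
    c=np.median(Q,0); vx,vy,x0,y0=cv2.fitLine(Q[:,:2].astype(np.float32),cv2.DIST_HUBER,0,.01,.01).ravel()
    print(name,len(Q),"dir",vx,vy,"ang",np.degrees(np.arctan2(vy,vx)),"min",Q.min(0),"max",Q.max(0),"mid",x0,y0)
line(P[yel&(z>.098)&(z<.112)],"guidetop")
fm=m.copy(); fm[:,:int(465*s)]=0
line(P[fm&(z>.098)&(z<.112)],"fencetop")
cm=m.copy(); cm[:,:int(390*s)]=0; cm[:,int(468*s):]=0
Q=P[cm&(z>.112)&(z<.12)]; print("carton",len(Q),cv2.minAreaRect((Q[:,:2]*1000).astype(np.float32)))
raised=P[m&(z>.022)&(z<.115)]; print("jig rect",cv2.minAreaRect((raised[:,:2]*1000).astype(np.float32)))
nm=np.zeros_like(m); nm[int(235*s):int(270*s),int(285*s):int(338*s)]=1
Q=P[nm&(hsv[...,2]<75)&(z>.045)]; print("nut",len(Q),Q.min(0),Q.max(0),cv2.minAreaRect((Q[:,:2]*1000).astype(np.float32)),np.percentile(Q[:,2],[5,50,95]))
c=d["f"][110:220,145:325][:,:,::-1]; cv2.imwrite("pics/c0.png",cv2.resize(c,None,fx=4.4,fy=4.4,interpolation=cv2.INTER_CUBIC))
```

```text
bed [0.6483 0.1066 0.0273] [88 92 92]
bed2 [ 0.5809 -0.196   0.0301] [51 54 54]
fence [ 0.5808 -0.2235  0.0344] [96 95 95]
fence2 [ 0.4433 -0.2063  0.0335] [146 140 140]
gtop [ 5.869e-01 -5.000e-04  1.052e-01] [155 126  57]
nut [0.5679 0.1132 0.0578] [122 126 124]
tape [0.6637 0.2132 0.0753] [126  96  61]
marker [0.4974 0.1586 0.0477] [172 168 157]
carton [ 0.5671 -0.1112  0.1146] [131 106  70]
  return _methods._mean(a, axis=axis, dtype=dtype,
  ret = um.true_divide(
Traceback (most recent call last):
cv2.error: OpenCV(4.12.0) /io/opencv/modules/imgproc/src/linefit.cpp:50: error: (-215:Assertion failed) count > 0 in function 'fitLine2D_wods'
```

Run:
```python
from h import *
d=np.load("top0.npz");P=d["P"]
s=512/800
m=np.zeros(P.shape[:2],bool); m[int(185*s):int(340*s),int(235*s):int(495*s)]=1
hsv=cv2.cvtColor(d["f"],cv2.COLOR_RGB2HSV); z=P[...,2]
def line(Q,name):
    vx,vy,x0,y0=cv2.fitLine(Q[:,:2].astype(np.float32),cv2.DIST_HUBER,0,.01,.01).ravel()
    print(name,len(Q),"ang",np.degrees(np.arctan2(vy,vx)),"min",Q.min(0).round(4),"max",Q.max(0).round(4),"mid",x0,y0)
g=m.copy(); g[:,:int(350*s)]=0; g[:,int(388*s):]=0
line(P[g&(z>.1)&(z<.111)],"guidetop")
fm=m.copy(); fm[:,:int(465*s)]=0
line(P[fm&(z>.1)&(z<.111)],"fencetop")
cm=m.copy(); cm[:,:int(390*s)]=0; cm[:,int(468*s):]=0
Q=P[cm&(z>.112)&(z<.12)]; print("carton",len(Q),cv2.minAreaRect((Q[:,:2]*1000).astype(np.float32)))
Q=P[m&(z>.022)&(z<.115)]; print("jig rect",cv2.minAreaRect((Q[:,:2]*1000).astype(np.float32)))
nm=np.zeros_like(m); nm[int(235*s):int(270*s),int(285*s):int(338*s)]=1
Q=P[nm&(z>.05)]; print("nut",len(Q),Q.min(0),Q.max(0),cv2.minAreaRect((Q[:,:2]*1000).astype(np.float32)),np.percentile(Q[:,2],[5,50,95]))
c=d["f"][110:220,145:325][:,:,::-1]; cv2.imwrite("pics/c0.png",cv2.resize(c,None,fx=4.4,fy=4.4,interpolation=cv2.INTER_CUBIC))
```

```text
guidetop 119 ang -5.7251625 min [ 0.4607 -0.0109  0.1005] max [0.655  0.0118 0.1101] mid 0.5560432 0.0012026137
fencetop 144 ang -5.6565876 min [ 0.4296 -0.2079  0.1   ] max [ 0.6471 -0.1828  0.1107] mid 0.5370591 -0.19512342
carton 2180 ((553.43994140625, -108.41779327392578), (120.08832550048828, 161.75570678710938), 85.60966491699219)
jig rect ((558.9680786132812, 11.256790161132812), (470.4240417480469, 240.72308349609375), 84.25194549560547)
nut 112 [0.54182724 0.08756288 0.05087122] [0.59428876 0.14203084 0.07838369] ((567.8473510742188, 115.03201293945312), (23.363780975341797, 74.72332763671875), 42.561275482177734) [0.05283697 0.05799482 0.07518095]
```

View pics/c0.png

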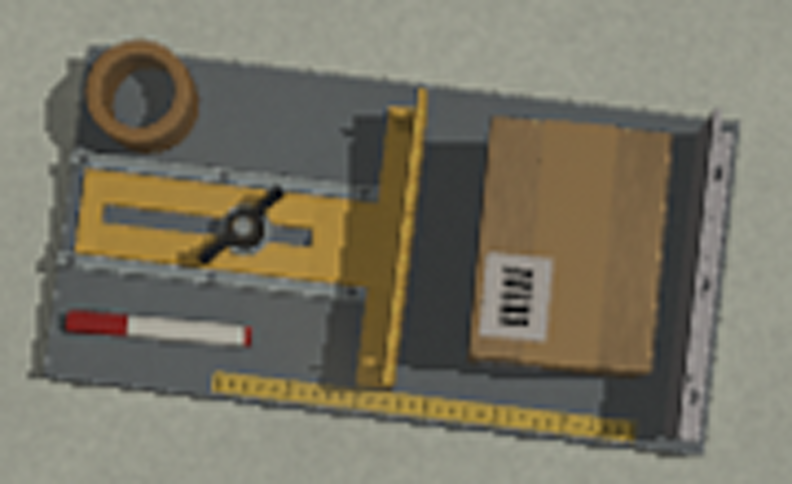

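Emit:
apply_moves(series=[[-42,-25,0,0,0,0,0],[-42,-25,0,0,0,0,0],[-42,-25,0,0,0,0,0],[-42,-25,0,0,0,0,0],[-42,-25,0,0,0,0,0],[-42,-25,0,0,0,0,0],[-42,-25,0,0,0,0,0],[-42,-25,0,0,0,0,0],[-42,-25,0,0,0,0,0],[-42,-25,0,0,0,0,0],[-42,-25,0,0,0,0,0],[-42,-25,0,0,0,0,0]])

```text
time_s: 1.6
position: [0.562, 0.0355, 0.231]
tool_rot: [[-0.923, 0.385, -0.001], [0.385, 0.923, 0.0], [0.001, -0.0, -1.0]]
ft_force: [0.1, 0.5, 0.1]
grip_width: -0.0001
gripper_force: 0.0
```

Emit:
apply_moves(series=[[0,0,10,0,0,9.1,0],[0,0,10,0,0,9.1,0],[0,0,10,0,0,9.1,0],[0,0,10,0,0,9.1,0],[0,0,10,0,0,9.1,0],[0,0,10,0,0,9.1,0],[0,0,10,0,0,9.1,0],[0,0,10,0,0,9.4,0],[0,0,0,0,0,0,0]])

```text
time_s: 2.72
position: [0.5609, 0.037, 0.1505]
tool_rot: [[0.098, 0.995, -0.002], [0.995, -0.098, 0.0], [0.0, -0.002, -1.0]]
ft_force: [-0.4, 0.5, 0.2]
grip_width: -0.0
gripper_force: 0.0
```

```bash
cat >> h.py <<'E'
th=np.radians(-5.7); EX=np.array([np.cos(th),np.sin(th)]); EY=np.array([-EX[1],EX[0]]); O=np.array([.5535,-.0435])
def jig(p): d=np.asarray(p)[...,:2]-O; return np.stack([d@EX,d@EY],-1)
def st():
    s=telemetry.observe(); R=np.array(s["tool_rot"]); print("t",s["time_s"],"pos",np.round(s["position"],4),"jig",jig(s["position"]).round(4),"yang",np.degrees(np.arctan2(R[1,1],R[0,1])).round(2),"F",np.round(s["ft_force"],2),"tz",np.round(s["wrist_torque"],3),"q6",s["q"][5]); return s,R
E
python3 - <<'E'
from h import *
s,R=st()
d=np.append(O+.078*EY,.085)-s["position"]; print((R.T@d*1000).round(1))
im=get_image("scene");P=world(im)
c=im["frame"][130:310,150:400][:,:,::-1]; cv2.imwrite("pics/s1.png",cv2.resize(c,None,fx=3.2,fy=3.2))
E
```

```text
t 2.725 pos [0.5609 0.037  0.1505] jig [-0.0006  0.0808] yang -5.64 F [-0.44  0.53  0.18] tz [0.04  0.033 0.001] q6 -2.657907291856413
[-2.8  0.8 65.5]
```

View pics/s1.png

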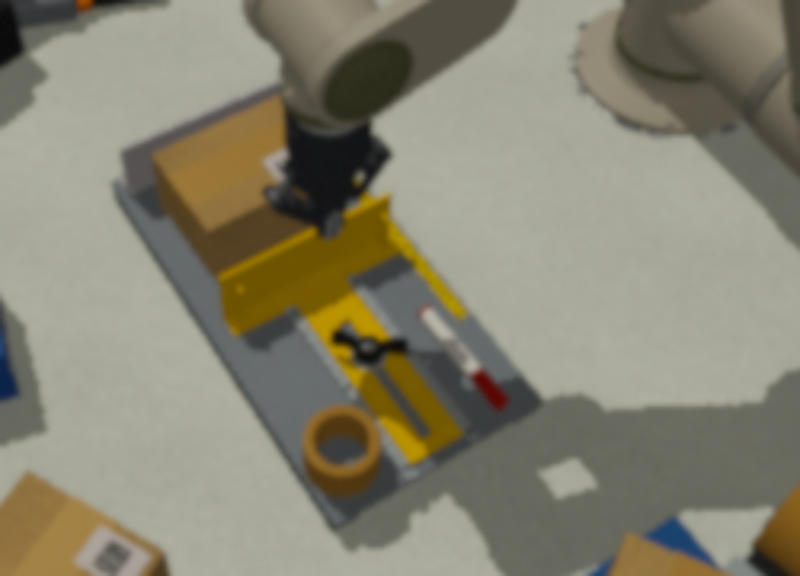

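Emit:
apply_moves(series=[[0,0,16,0,0,0,0],[0,0,16,0,0,0,0],[0,0,16,0,0,0,0],[0,0,16,0,0,0,0],[-5,0,0,0,0,0,0],[-5,0,0,0,0,0,0],[-4,0,0,0,0,0,0],[-4,0,0,0,0,0,0],[-4,0,0,0,0,0,0],[-4,0,0,0,0,0,0],[-4,0,0,0,0,0,0],[-4,0,0,0,0,0,0]])

```text
time_s: 4.28
position: [0.558, 0.0032, 0.0875]
tool_rot: [[0.099, 0.995, 0.0], [0.995, -0.099, 0.0], [0.0, 0.0, -1.0]]
ft_force: [0.4, 4.7, 2.0]
grip_width: 0.0001
gripper_force: 2.2
```

Emit:
apply_moves(series=[[-4,0,0,0,0,0,0],[-4,0,0,0,0,0,0],[-4,0,0,0,0,0,0],[-4,0,0,0,0,0,0],[-4,0,0,0,0,0,0],[-4,0,0,0,0,0,0],[-4,0,0,0,0,0,0],[-4,0,0,0,0,0,0]])

```text
time_s: 5.28
position: [0.5547, -0.029, 0.0873]
tool_rot: [[0.1, 0.995, -0.0], [0.995, -0.1, 0.0], [-0.0, -0.0, -1.0]]
ft_force: [0.4, 3.2, 3.2]
grip_width: -0.0
gripper_force: 2.2
```

Run:
```python
from h import *
st()
```

```text
t 5.275 pos [ 0.5547 -0.029   0.0873] jig [-0.0002  0.0145] yang -5.72 F [0.37 3.22 3.23] tz [ 0.668 -0.046  0.027] q6 -9.486542989879235
```

Emit:
apply_moves(series=[[-4,0,0,0,0,0,0],[-4,0,0,0,0,0,0],[-4,0,0,0,0,0,0],[-4,0,0,0,0,0,0],[-3,0,0,0,0,0,0],[-2,0,0,0,0,0,0],[0,0,0,0,0,0,0]])

```text
time_s: 6.15
position: [0.5527, -0.0499, 0.0873]
tool_rot: [[0.1, 0.995, -0.0], [0.995, -0.1, -0.0], [-0.0, -0.0, -1.0]]
ft_force: [0.5, 4.0, 2.9]
grip_width: -0.0
gripper_force: 1.9
```

Emit:
apply_moves(series=[[-1,0,0,0,0,0,0],[-1,0,0,0,0,0,0]])

```text
time_s: 6.4
position: [0.5525, -0.0515, 0.0873]
tool_rot: [[0.1, 0.995, -0.0], [0.995, -0.1, 0.0], [0.0, -0.0, -1.0]]
ft_force: [1.1, 6.0, 3.1]
grip_width: 0.0001
gripper_force: 3.0
```

Emit:
apply_moves(series=[[-1,0,0,0,0,0,0],[-1,0,0,0,0,0,0]])

```text
time_s: 6.65
position: [0.5523, -0.0535, 0.0873]
tool_rot: [[0.1, 0.995, 0.0], [0.995, -0.1, 0.0], [0.0, -0.0, -1.0]]
ft_force: [1.0, 5.2, 3.2]
grip_width: 0.0002
gripper_force: 3.0
```

Emit:
apply_moves(series=[[-1,0,0,0,0,0,0],[-1,0,0,0,0,0,0]])

```text
time_s: 6.9
position: [0.5521, -0.0555, 0.0873]
tool_rot: [[0.1, 0.995, 0.0], [0.995, -0.1, 0.0], [0.0, 0.0, -1.0]]
ft_force: [0.2, 6.6, 1.9]
grip_width: -0.0003
gripper_force: 3.0
```

Emit:
apply_moves(series=[[-1,0,0,0,0,0,0],[-1,0,0,0,0,0,0]])

```text
time_s: 7.15
position: [0.5519, -0.0574, 0.0873]
tool_rot: [[0.1, 0.995, -0.0], [0.995, -0.1, 0.001], [0.0, -0.0, -1.0]]
ft_force: [1.8, 5.8, 3.1]
grip_width: 0.0001
gripper_force: 3.0
```

Run:
```python
from h import *
st()
im=get_image("top");P=world(im)
c=im["frame"][110:220,145:325][:,:,::-1]; cv2.imwrite("pics/c1.png",cv2.resize(c,None,fx=4.4,fy=4.4,interpolation=cv2.INTER_CUBIC))
```

```text
t 7.15 pos [ 0.5519 -0.0574  0.0873] jig [-0.0002 -0.014 ] yang -5.71 F [1.77 5.77 3.14] tz [ 0.96  -0.071 -0.017] q6 -12.478179066983312
```

View pics/c1.png

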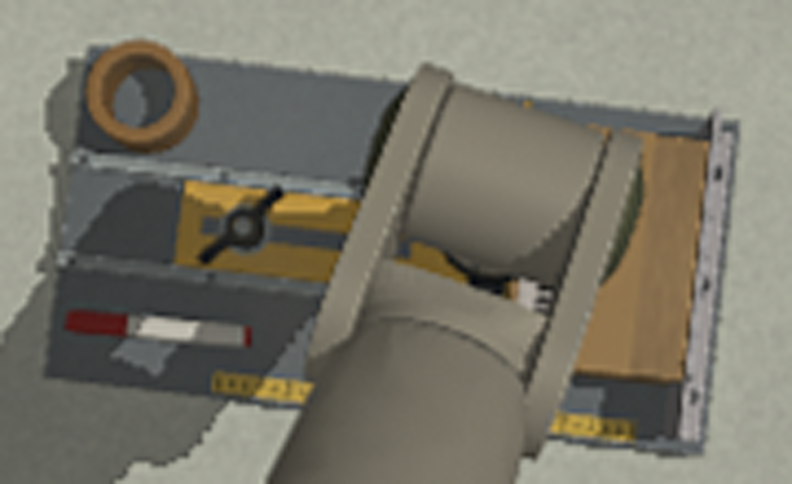

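Carton's right edge (705,140)–(685,380) is almost at the fence; nut unmoved at (245,228). A few more mm.

Emit:
apply_moves(series=[[-1,0,0,0,0,0,0],[-1,0,0,0,0,0,0]])

```text
time_s: 7.45
position: [0.5517, -0.0594, 0.0873]
tool_rot: [[0.1, 0.995, -0.0], [0.995, -0.1, 0.0], [0.0, -0.0, -1.0]]
ft_force: [0.5, 6.4, 3.7]
grip_width: -0.0001
gripper_force: 3.0
```

Emit:
apply_moves(series=[[-0.5,0,0,0,0,0,0],[-0.5,0,0,0,0,0,0]])

```text
time_s: 7.7
position: [0.5516, -0.0597, 0.0873]
tool_rot: [[0.1, 0.995, 0.0], [0.995, -0.1, 0.002], [0.002, 0.0, -1.0]]
ft_force: [2.5, 12.0, 3.9]
grip_width: 0.0003
gripper_force: 5.8
```

Emit:
apply_moves(series=[[-0.5,0,0,0,0,0,0],[-0.5,0,0,0,0,0,0]])

```text
time_s: 7.95
position: [0.5516, -0.0597, 0.0873]
tool_rot: [[0.1, 0.995, 0.001], [0.995, -0.1, 0.004], [0.004, 0.0, -1.0]]
ft_force: [3.2, 16.8, 4.3]
grip_width: 0.0001
gripper_force: 8.4
```

Emit:
apply_moves(series=[[5,0,0,0,0,0,0],[10,0,0,0,0,0,0],[10,0,-15,0,0,0,0],[10,0,-20,0,0,0,0],[0,40,-20,0,0,-9,0],[0,-40,0,0,0,0,0],[-40,0,-10,0,0,0,0],[-55,0,0,0,0,0,0],[-55,0,0,0,0,0,0],[0,-40,0,0,0,0,0],[0,-40,0,0,0,0,0],[0,0,0,0,0,0,0]])

```text
time_s: 9.45
position: [0.482, -0.1872, 0.1535]
tool_rot: [[-0.056, 0.998, -0.0], [0.998, 0.056, -0.0], [-0.0, -0.0, -1.0]]
ft_force: [0.4, -0.7, 0.8]
grip_width: 0.0
gripper_force: 0.0
```

Run:
```python
from h import *
st()
im=get_image("top");P=world(im)
c=im["frame"][110:220,145:325][:,:,::-1]; cv2.imwrite("pics/c2.png",cv2.resize(c,None,fx=4.4,fy=4.4,interpolation=cv2.INTER_CUBIC))
```

```text
t 9.45 pos [ 0.482  -0.1872  0.1535] jig [-0.0569 -0.1501] yang 3.2 F [ 0.41 -0.66  0.85] tz [-0.034  0.02  -0.008] q6 -37.54202110768559
```

View pics/c2.png

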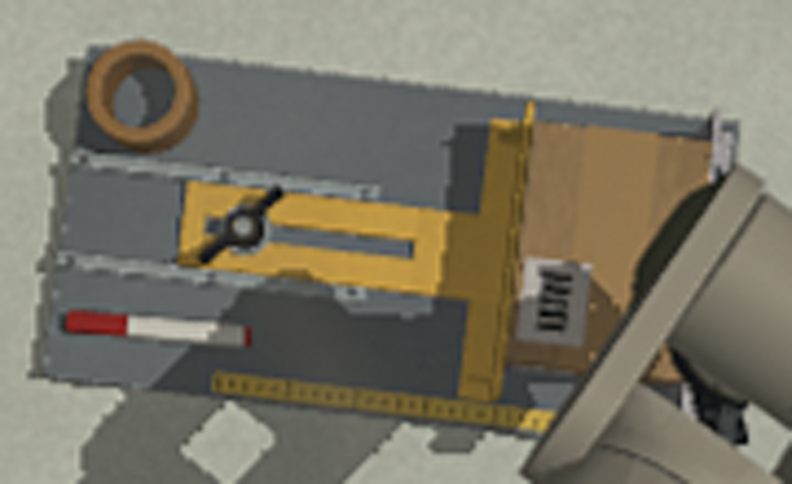

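```bash
cat >> h.py <<'E'
N=np.array([.5685,.1155])
def Rz(yang):  # tool rot pointing down, y axis at yang deg
    a=np.radians(yang); y=np.array([np.cos(a),np.sin(a),0]); z=np.array([0,0,-1.]); return np.stack([np.cross(y,z),y,z],1)
def tgt(yang,cx,r,z): return np.append(N,z)-Rz(yang)@np.array([cx,r,0])*1e-3
E
python3 - <<'E'
from h import *
s,R=st()
t=tgt(133.5,22,28,.1535); print(t,(R.T@(t-s["position"])*1000).round(1))
E
```

```text
t 9.5 pos [ 0.4835 -0.1875  0.1535] jig [-0.0554 -0.1502] yang 3.23 F [-0.05  0.23  0.05] tz [ 0.035 -0.027  0.026] q6 -37.51437433667004
[0.60373216 0.11033332 0.1535    ] [ 2.906e+02  1.368e+02 -1.000e-01]
```

Emit:
apply_moves(series=[[36,17,0,0,0,-10,0],[29,30,0,0,0,0,0],[29,30,0,0,0,0,0],[32,23,0,0,0,0,0],[32,23,0,0,0,0,0],[32,23,0,0,0,0,0],[32,23,0,0,0,0,0],[0,0,0,0,0,-10,0],[0,0,0,0,0,-10,0],[0,0,0,0,0,-10,0],[0,0,0,0,0,-10,0],[0,0,0,0,0,-10,0]])

```text
time_s: 11.0
position: [0.6047, 0.0664, 0.1528]
tool_rot: [[-0.896, 0.444, 0.001], [0.444, 0.896, -0.0], [-0.001, 0.0, -1.0]]
ft_force: [0.1, -0.3, 0.2]
grip_width: -0.0
gripper_force: 0.0
```

Emit:
apply_moves(series=[[0,0,0,0,0,-10,0],[0,0,0,0,0,-10,0],[0,0,0,0,0,-10,0],[0,0,0,0,0,-10,0],[0,0,0,0,0,-10,0],[0,0,0,0,0,-10,0],[0,0,0,0,0,-10,0],[0,0,0,0,0,0,0]])

```text
time_s: 12.0
position: [0.6045, 0.0662, 0.1526]
tool_rot: [[-0.729, -0.685, 0.001], [-0.685, 0.729, -0.0], [-0.001, -0.001, -1.0]]
ft_force: [0.2, -0.6, 1.1]
grip_width: -0.0003
gripper_force: 0.0
```

Run:
```python
from h import *
s,R=st()
t=tgt(133.5,22,28,.059); print(t,(R.T@(t-s["position"])*1000).round(1))
```

```text
t 12.0 pos [0.6045 0.0662 0.1526] jig [0.0398 0.1142] yang 133.24 F [ 0.23 -0.56  1.11] tz [-0.048 -0.004 -0.037] q6 -138.127067259002
[0.60373216 0.11033332 0.059     ] [-29.6  32.7  93.6]
```

Emit:
apply_moves(series=[[-30,33,0,0,0,0,0],[0,0,25,0,0,0,0],[0,0,25,0,0,0,0],[0,0,20,0,0,0,0],[0,0,15,0,0,0,0],[0,0,7,0,0,0,0],[0,0,0,0,0,0,0]])

```text
time_s: 12.88
position: [0.6031, 0.1102, 0.0603]
tool_rot: [[-0.729, -0.685, -0.0], [-0.685, 0.729, -0.0], [0.0, -0.0, -1.0]]
ft_force: [0.6, 0.1, -0.1]
grip_width: -0.0003
gripper_force: 0.0
```

Run:
```python
from h import *
s,R=st()
im=get_image("scene")
c=im["frame"][180:310,200:360][:,:,::-1]; cv2.imwrite("pics/s2.png",cv2.resize(c,None,fx=4.5,fy=4.5,interpolation=cv2.INTER_CUBIC))
```

```text
t 12.875 pos [0.6031 0.1102 0.0603] jig [0.0341 0.1578] yang 133.24 F [ 0.55  0.05 -0.11] tz [ 0.026 -0.019 -0.022] q6 -133.93440256562502
```

View pics/s2.png

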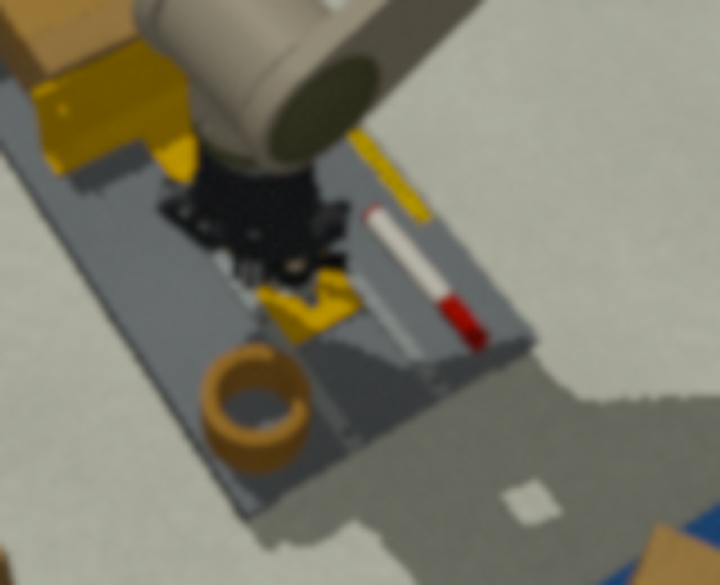

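Emit:
apply_moves(series=[[4,0,0,0,0,0,0],[4,0,0,0,0,0,0],[4.55,-1.85,0.1,0,0,9,0],[4.55,-1.85,0.1,0,0,9,0],[4.55,-1.85,0.1,0,0,9,0],[4.55,-1.85,0.1,0,0,9,0],[4.55,-1.85,0.1,0,0,9,0],[4.55,-1.85,0.1,0,0,9,0],[4.55,-1.85,0.1,0,0,9,0],[4.55,-1.85,0.1,0,0,9,0],[4.55,-1.85,0.1,0,0,9,0],[4.55,-1.85,0.1,0,0,9,0]])

```text
time_s: 14.42
position: [0.5575, 0.0856, 0.06]
tool_rot: [[-0.681, 0.732, 0.003], [0.732, 0.681, -0.0], [-0.002, 0.002, -1.0]]
ft_force: [2.0, -1.3, -0.4]
grip_width: -0.0002
gripper_force: 0.9
```

```bash
cat >> h.py <<'E'
def nut():
    s,R=st(); c=R.T@(np.append(N,0)-s["position"])*1000; F=R.T@np.array(s["ft_force"]); print("axis in tool",c[:2].round(1),"Ftool",F.round(2))
E
python3 -c "
from h import *
nut()"
```

```text
t 14.425 pos [0.5575 0.0856 0.06  ] jig [-0.0088  0.1288] yang 42.95 F [ 2.   -1.33 -0.43] tz [-0.114 -0.359 -0.077] q6 -46.24527762086843
axis in tool [14.5 28.3] Ftool [-2.34  0.56  0.43]
```

Emit:
apply_moves(series=[[4.55,-1.85,0.1,0,0,9,0],[4.55,-1.85,0.1,0,0,9,0],[4.55,-1.85,0.1,0,0,9,0],[4.55,-1.85,0.1,0,0,9,0],[4.55,-1.85,0.1,0,0,9,0],[4.55,-1.85,0.1,0,0,9,0],[4.55,-1.85,0,0,0,9,0],[4.55,-1.85,0,0,0,9,0],[4.55,-1.85,0,0,0,9,0],[4.55,-1.85,0,0,0,9,0]])

```text
time_s: 15.68
position: [0.5382, 0.1258, 0.0591]
tool_rot: [[0.732, 0.682, 0.0], [0.682, -0.732, -0.001], [-0.0, 0.001, -1.0]]
ft_force: [0.1, -0.3, 0.8]
grip_width: 0.0
gripper_force: 0.6
```

```bash
python3 -c "
from h import *
nut()"
```

```text
t 15.675 pos [0.5382 0.1258 0.0591] jig [-0.032   0.1669] yang -47.04 F [ 0.1  -0.29  0.81] tz [-0.228  0.095 -0.045] q6 47.94423550486517
axis in tool [15.2 28.1] Ftool [-0.12  0.28 -0.81]
```

Emit:
apply_moves(series=[[-6,0,0,0,0,0,0],[0,0,-40,0,0,0,0],[22,28,0,0,0,-10,0],[26.5,24,0,0,0,-10,0],[0,0,0,0,0,-10,0],[0,0,0,0,0,-10,0],[0,0,0,0,0,-10,0],[0,0,0,0,0,-10,0],[0,0,0,0,0,-10,0],[0,0,0,0,0,-10,0],[0,0,0,0,0,-10,0],[0,0,0,0,0,-10,0]])

```text
time_s: 17.18
position: [0.6038, 0.123, 0.0988]
tool_rot: [[-0.807, 0.59, -0.0], [0.59, 0.807, -0.0], [0.0, -0.0, -1.0]]
ft_force: [-0.0, -0.3, 0.5]
grip_width: -0.0001
gripper_force: 0.0
```

Emit:
apply_moves(series=[[0,0,0,0,0,-10,0],[0,0,0,0,0,-10,0],[0,0,0,0,0,-10,0],[0,0,0,0,0,-10,0],[0,0,0,0,0,-10,0],[0,0,0,0,0,-10,0],[0,0,0,0,0,-10,0],[0,0,0,0,0,-10,0],[0,0,0,0,0,0,0]])

```text
time_s: 18.3
position: [0.6039, 0.1231, 0.0988]
tool_rot: [[-0.727, -0.686, -0.0], [-0.686, 0.727, 0.0], [0.0, 0.0, -1.0]]
ft_force: [-0.2, -1.1, 0.6]
grip_width: -0.0002
gripper_force: 0.0
```

```bash
python3 -c "
from h import *
nut()
im=get_image('scene')
c=im['frame'][180:310,200:360][:,:,::-1]; cv2.imwrite('pics/s3.png',cv2.resize(c,None,fx=4.5,fy=4.5,interpolation=cv2.INTER_CUBIC))"
```

```text
t 18.3 pos [0.6039 0.1231 0.0988] jig [0.0336 0.1708] yang 133.33 F [-0.2  -1.14  0.57] tz [-0.018 -0.    -0.004] q6 -132.79735054089923
axis in tool [31.  18.7] Ftool [ 0.93 -0.69 -0.57]
```

View pics/s3.png

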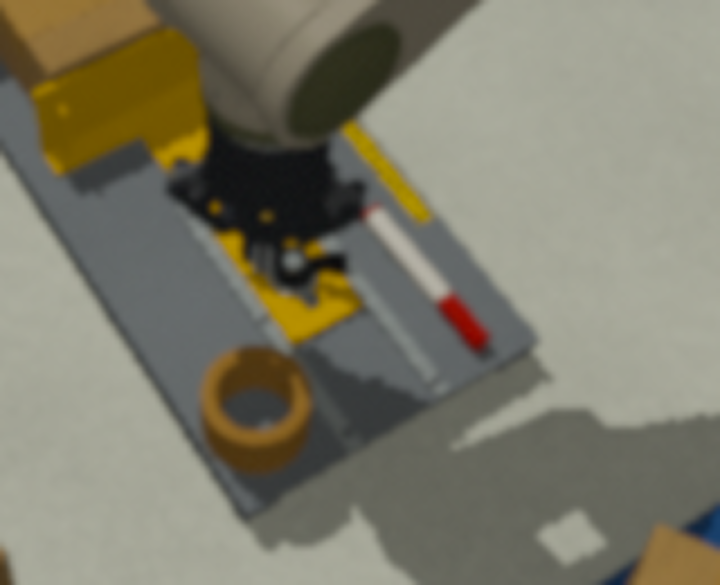

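Emit:
apply_moves(series=[[9,-9.3,0,0,0,0,0],[0,0,25,0,0,0,0],[0,0,15,0,0,0,0],[4,0,0.5,0,0,0,0],[4,0,0,0,0,0,0],[4.55,-1.85,0,0,0,9,0],[4.55,-1.85,0,0,0,9,0],[4.55,-1.85,0,0,0,9,0],[4.55,-1.85,0,0,0,9,0],[4.55,-1.85,0,0,0,9,0]])

```text
time_s: 19.6
position: [0.5826, 0.087, 0.0592]
tool_rot: [[-0.999, 0.035, 0.003], [0.035, 0.999, -0.0], [-0.003, -0.0, -1.0]]
ft_force: [1.3, -0.5, -0.7]
grip_width: 0.0001
gripper_force: 0.7
```

```bash
python3 -c "
from h import *
nut()"
```

```text
t 19.6 pos [0.5826 0.087  0.0592] jig [0.016  0.1328] yang 87.98 F [ 1.35 -0.47 -0.72] tz [-0.143 -0.268  0.042] q6 -90.96855516786077
axis in tool [15.2 28. ] Ftool [-1.36 -0.42  0.72]
```

Emit:
apply_moves(series=[[4.55,-1.85,0,0,0,9,0],[4.55,-1.85,0,0,0,9,0],[4.55,-1.85,0,0,0,9,0],[4.55,-1.85,0,0,0,9,0],[4.55,-1.85,0,0,0,9,0]])

```text
time_s: 20.23
position: [0.5586, 0.086, 0.0592]
tool_rot: [[-0.682, 0.732, 0.003], [0.732, 0.682, -0.001], [-0.002, 0.002, -1.0]]
ft_force: [2.6, -0.8, -1.2]
grip_width: 0.0002
gripper_force: 1.0
```

Emit:
apply_moves(series=[[4.55,-1.85,0,0,0,9,0],[4.55,-1.85,0,0,0,9,0],[4.55,-1.85,0,0,0,9,0]])

```text
time_s: 20.6
position: [0.5465, 0.0942, 0.0592]
tool_rot: [[-0.275, 0.961, 0.003], [0.961, 0.275, -0.001], [-0.001, 0.002, -1.0]]
ft_force: [1.5, -1.6, -0.5]
grip_width: -0.0001
gripper_force: 1.0
```

Emit:
apply_moves(series=[[4.55,-1.85,0,0,0,9,0],[4.55,-1.85,0,0,0,9,0]])

```text
time_s: 20.85
position: [0.541, 0.1023, 0.0593]
tool_rot: [[0.035, 0.999, 0.003], [0.999, -0.035, -0.001], [-0.001, 0.003, -1.0]]
ft_force: [1.1, -2.5, 0.1]
grip_width: 0.0001
gripper_force: 1.6
```

Emit:
apply_moves(series=[[4.55,-1.85,0,0,0,9,0],[4.55,-1.85,0,0,0,9,0]])

```text
time_s: 21.1
position: [0.5377, 0.1059, 0.0593]
tool_rot: [[0.34, 0.94, -0.001], [0.94, -0.34, -0.013], [-0.012, 0.004, -1.0]]
ft_force: [-5.8, -49.5, 5.3]
grip_width: -0.0001
gripper_force: 25.0
```

Emit:
apply_moves(series=[[4.55,-1.85,0,0,0,9,0],[4.55,-1.85,0,0,0,9,0],[4.55,-1.85,0,0,0,9,0]])

```text
time_s: 21.48
position: [0.5333, 0.1113, 0.0587]
tool_rot: [[0.729, 0.684, -0.019], [0.683, -0.729, -0.03], [-0.034, 0.009, -0.999]]
ft_force: [-39.0, -102.3, 26.3]
grip_width: -0.0
gripper_force: 55.0
```

```bash
python3 -c "
from h import *
nut()"
```

```text
t 21.475 pos [0.5333 0.1113 0.0587] jig [-0.0355  0.152 ] yang -46.84 F [ -39.01 -102.28   26.26] tz [-16.918   6.471   0.166] q6 47.987673979687855
axis in tool [30.6 20.5] Ftool [-99.24  48.16 -22.47]
```

The nut has come up hard and I pushed too far in one batch; I'm backing off at once.

Emit:
apply_moves(series=[[-9,5,0,0,0,0,0],[-9,4,0,0,0,0,0],[-6,0,0,0,0,0,0],[-4,0,0,0,0,0,0],[0,0,0,0,0,0,0]])

```text
time_s: 22.1
position: [0.5251, 0.1011, 0.0586]
tool_rot: [[0.728, 0.686, 0.0], [0.686, -0.728, 0.0], [0.0, 0.0, -1.0]]
ft_force: [-0.5, -0.6, 0.5]
grip_width: -0.0002
gripper_force: 0.0
```

```bash
python3 -c "
from h import *
nut()"
```

```text
t 22.1 pos [0.5251 0.1011 0.0586] jig [-0.0426  0.1411] yang -46.7 F [-0.46 -0.56  0.5 ] tz [-0.018 -0.01   0.001] q6 44.90198934438561
axis in tool [41.4 19.3] Ftool [-0.72  0.09 -0.5 ]
```

Emit:
apply_moves(series=[[0,0,-45,0,0,0,0],[0,0,-45,0,0,0,0],[0,0,-45,0,0,0,0],[0,0,-40,0,0,0,0],[4,-45,0,0,0,0,0],[4,-45,0,0,0,0,0],[4,-45,0,0,0,0,0],[4,-45,0,0,0,0,0],[4,-45,0,0,0,0,0],[4,-45,0,0,0,0,0],[4,-45,0,0,0,0,0],[4,-45,0,0,0,0,0]])

```text
time_s: 23.6
position: [0.3003, 0.3864, 0.2334]
tool_rot: [[0.727, 0.686, 0.0], [0.686, -0.727, 0.0], [0.0, -0.0, -1.0]]
ft_force: [0.5, 0.0, -0.4]
grip_width: -0.0
gripper_force: 0.0
```

```bash
python3 -c "
from h import *
st()
im=get_image('top');P=world(im);z=P[...,2];s=.64
np.savez('top1.npz',P=P,f=im['frame'])
d=np.load('top0.npz')['P']
nm=np.zeros(z.shape,bool); nm[int(235*s):int(270*s),int(285*s):int(338*s)]=1
Q=P[nm&(z>.05)]; print('nut',len(Q),cv2.minAreaRect((Q[:,:2]*1000).astype(np.float32)),np.percentile(Q[:,2],[5,50,95]))
m=np.zeros(z.shape,bool); m[int(185*s):int(340*s),int(390*s):int(475*s)]=1
Q=P[m&(z>.112)&(z<.12)]; r=cv2.minAreaRect((Q[:,:2]*1000).astype(np.float32)); print('carton',r,jig(np.array(r[0])/1e3))
g=P[m&(z>.1)&(z<.11)]; j=jig(g); print(np.percentile(j[:,1],[5,25,50,75,95]))
c=im['frame'][110:220,145:325][:,:,::-1]; cv2.imwrite('pics/c3.png',cv2.resize(c,None,fx=4.4,fy=4.4,interpolation=cv2.INTER_CUBIC))"
```

```text
t 23.6 pos [0.3003 0.3864 0.2334] jig [-0.2946  0.4026] yang -46.67 F [ 0.46  0.03 -0.39] tz [-0.014  0.036 -0.029] q6 84.9162585008357
nut 94 ((568.7447509765625, 114.01109313964844), (64.36096954345703, 24.131711959838867), 11.555452346801758) [0.05169529 0.05699932 0.07362549]
carton ((549.5637817382812, -133.91128540039062), (119.95316314697266, 161.48257446289062), 84.29067993164062) [ 0.00506287 -0.0903552 ]
[-0.15453618 -0.15143237 -0.02948986 -0.02731747 -0.02573456]
```

View pics/c3.png

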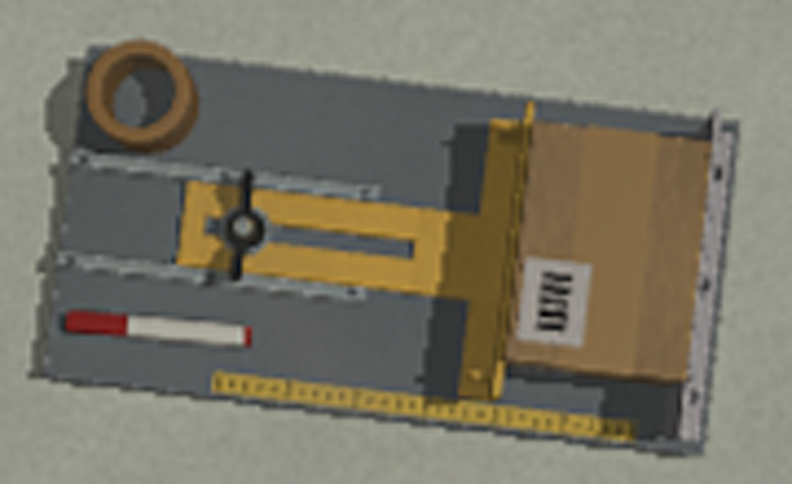

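```bash
python3 -c "
from h import *
for n in('top0','top1'):
    P=np.load(n+'.npz')['P'];z=P[...,2];d=np.hypot(P[...,0]-N[0],P[...,1]-N[1])
    Q=P[(d<.042)&(z>.059)]; l=cv2.fitLine(Q[:,:2].astype(np.float32),cv2.DIST_L2,0,.01,.01).ravel(); print(n,len(Q),np.degrees(np.arctan2(l[1],l[0])),np.percentile(Q[:,2],[50,90]),l[2:])
a=np.load('top0.npz')['P'];b=np.load('top1.npz')['P']
D=np.abs(a[...,2]-b[...,2])>.012
for nm,c,r in(('tape',(.664,.21),.05),('marker',(.492,.158),.06)):
    k=np.hypot(b[...,0]-c[0],b[...,1]-c[1])<r; print(nm,k.sum(),(D&k).sum())
"
```

```text
top0 50 -45.802517 [0.0691495  0.07526833] [0.56833506 0.11495064]
top1 44 -5.3023973 [0.06863766 0.07418588] [0.5705164  0.11461433]
tape 620 0
marker 1177 12
```

```bash
python3 -c "
from h import *
print(env.close_job())"
```

```text
the job is handed in; nothing more can be done
None
```

The job is handed in at about 24 s of the 72 s: the carton sits square and snug against the fence, and the wing nut was run down in two strokes (about 320° in all) to its stop, the wings resting in line with the jig's x, which I took as its zero; the tape roll and marker look unmoved. On the last stroke I pushed past the stop before backing off, and the wrist force read about 113 N, just under the 120 N limit, though it may have peaked higher between readings.

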